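# Set the labelling machine for a small carton

### The arm

A 6-joint arm with a two-finger parallel gripper is mounted at the origin on the work surface. World frame = base frame: x ahead of the robot, y to its left, z up, the work surface at z = 0. Lengths are in mm, angles in rad, forces in N, time in s.
With the tool pointing down it reaches from about 350 to 875 mm from the base axis. Payload 4.2 kg.
Tool frame: the origin (TCP) lies midway between the tips of the shut fingers; the grasp point (between the pads) lies 19 mm behind it; z points along the fingers, y is the direction in which the jaws open and shut (so a half turn about z gives the same grasp; the last joint's range is limited). The gripper opens to 85 mm and grips with 20 to 120 N. Pads are 22 mm wide; open, the fingers measure 114 mm over their backs; the gripper's body (76 mm by 85 mm) begins 54 mm behind the grasp point. The pads swing forward as they close: fully open they stand 13 mm farther back than shut.
Start: joints at [-0.946, 0.385, 0.008, 0, -1.194, -0.259], TCP at [223.574, -583.621, 231.312] pointing down, gripper open.
Joint ranges: [-3.14, 3.14], [-1.21, 2.06], [-1.07, 1.41], [-3.16, 2.05], [-2.99, -0.16], [-3.1, 3.1]. Speed limits (rad/s): [2.79, 2.79, 3.14, 3.14, 3.14, 3.14].

### API

Orientations are given as a unit quaternion [x, y, z, w].
In Python, from bench import arm, eyes, nets gives the robot as it stands.
- The arm moves only by the tool jog_arm, never from a script. Its argument "rows" is a list of rows, each a list of 3 entries, a list of its own where there are three numbers: the shift along the tool's x, y, z in cm, then the turn, a rotation vector about the tool's x, y, z in degrees, then the finger opening in cm, from 0 to 8.54. In form: [[[x, y, z], [ax, ay, az], jaw], ...]. A call has 1 to 10 rows; each row shifts and turns the commanded pose from where the row before left it, along the tool's axes as they then stand; what a row does not reach is not made up. A row lasts 1/8 s, in which the tool goes at most 62.5 mm and 10.7 degrees, less where a joint would pass 70% of its speed; a pose out of reach is approached as far as the arm can. A call with a gripper value outside its range is refused whole. The fingers move at their own pace and stop on an object; the grip force is fixed at half the most. Time passes only in rows, so rows that do not move let the fingers close. It gives the time, the measured TCP pose, the force and the opening at its end, in the units of the state.
- arm.read_state(): the state, without advancing time (a new reading comes with each control period).
- eyes.get_image(name): name is "scene" or "top" or "wrist"; returns the picture (480x640x3 uint8, red, green, blue); there is no depth.
- eyes.camera_model(name): a dict with "K" (3x3 intrinsics, pixels), "k1" (the pictures are not rectified: a ray, as slopes to the right and down, at radius r is drawn at 1 + k1 r^2 times it, then the intrinsics apply), "rvec" (rotation vector, rad) and "tvec" (3), from world to camera coordinates, as OpenCV has them. Camera axes: x right, y down, z forward; pixel columns grow to the right and rows downward; lengths in mm; the calibration is good to about 2 mm. A picture is of the moment at which its call begins: read the wrist's pose just before it. camera_model takes no time and is no camera call; for the wrist camera it gives the pose at the moment of the call.
- arm.job_done(): hands the job in, once; it reports no verdict.
Trained networks look in the newest picture that a camera, given by its name, has taken for a name from the list of things; names that differ only in an ending like _2 or _b are one class to them, and where a whole thing is asked for, a point or a joint stands for the part that bears it (a point fixed in the world has none). Each returns a list of dicts, best first, with "conf" (0 to 1); they miss things now and then, are a little off and sometimes report something else, mostly with a low value. They report only what shows in the picture. A call takes as long as a camera call.
- nets.boxes_of(camera, name): "position" ([column, row] as shares, 0 to 1, of the picture: columns of its width, rows of its height, amid what is visible of it).
The state is a dict: "clock": time; "joints": joint angles; "joint_vel": joint speeds; "joint_efforts": joint torques, N m; "position": TCP position; "ee_rot": TCP orientation; "contact_force": force on the tool from outside, world axes, zero at the start; "wrist_torque": the same for the moment, N m; "gripper_width": finger opening in mm.
Only numpy, scipy, OpenCV 4.12 (cv2) and the standard library are available. Lean on these libraries where they do the work, as an engineer would, in place of code of your own. Each camera call takes 0.05 s, during which the arm holds its last target.

### The job

Get the labelling machine ready for the taller of the two small cartons: lay that carton flat in the machine's tray, and turn the thickness wheel until the pointer on its far rim lines up with the longest of the three raised marks on the side of the drum below. When both are done, push the machine's lever all the way over, away from the robot, to lock it. Leave everything else on the desk where it is.

Things in the scene. Friction and masses are not known exactly. Their poses are not given: they have to be found in the camera images.
- tall_carton_centre (a point): (All sizes here and below in mm.) The carton to load: plain brown cardboard with a paper tape strip, 50 (its x) x 95 (its y) x 45 tall, about 0.15 kg, loose on the desk. Point at its centre, 22.5 above its underside; z up.
- tray (a point): Shallow aluminium tray on the grey labelling machine (a fixed deck 240 x 460, 30 tall). Point at the centre of the tray's inner floor, 35 above the desk; axes are the machine's: x away from the robot, y to the left along the tray's long side, z up. Inside 76 (x) x 120 (y), walls 13 above the floor, 5 thick. So the carton fits with its long side along y. The white print head (50 above the deck, its label roll reaching 76 above the deck) begins 87 beyond this point in +x.
- wheel_grip (a point): On the axis of the black thickness wheel at the machine's right end, mid-height of its round hand grip: 52 across, 35 tall, from 18 below to 17 above this point. Below the grip is a flat flange 132 across and 12 tall. The axis is vertical; axes as the tray's. The wheel turns freely against light friction (about 0.06 N m) and stays where it is left.
- pointer (a point): White pointer tab, 8 wide, on the flange's rim on the far side of the wheel; point at its outer end, 82 from the wheel axis, at mid-thickness of the tab. It moves with the wheel.
- long_mark (a point): The longest of three white raised ribs on the side of the grey drum under the wheel: 8 wide, 34 tall, reaching out 96 from the axis. Point on its top edge 82 from the wheel axis; the pointer passes just over it, and lined up the two points are one above the other.
- middle_mark (a point): Middle rib, 22 tall, reaching out 84 from the axis. Point on its line, level with its top, 82 from the axis. Not the setting wanted.
- short_mark (a point): Short rib, 12 tall, reaching out 78 from the axis. Point on its line, level with its top, 82 from the axis. Not the setting wanted.
- wheel (a joint): Angle of the thickness wheel in rad, growing counter-clockwise seen from above, 0 with the pointer straight away along the machine's x; stops at -1.6 and 1.6. The long mark always lies counter-clockwise of the starting pointer.
- lever_ball (a point): Centre of the black ball, 24 across, on the end of the lever at the machine's left end; 70 from the lever's hinge on a steel stalk 12 thick.
- lever_hinge (a point): Hinge of the lever, 55 above the desk, between two black cheeks that reach 65 above the desk; its axis runs along the machine's y; axes as the tray's.
- lever (a joint): Angle of the lever in rad: 0 leaning 0.6 rad towards the robot side (machine's -x), 1.2 at its stop leaning 0.6 rad away (+x), locked. Light friction (about 2 N at the ball); it stays where it is left.
- flat_carton_centre (a point): Brown cardboard carton like the tall one but only 20 tall (50 x 95 x 20), loose; not wanted, stays. Point at its centre.
- mug: White ceramic mug, 76 across, 78 tall, with a handle; loose bystander. Origin at the centre of its underside.
- tape: Roll of clear tape, a ring 90 across and 19 tall lying flat; loose bystander. Origin at the centre of its underside.
- mouse: Black computer mouse, round, 66 across, 34 tall; loose bystander. Origin under its centre.
- cup: White ceramic cup without handle, 72 across, 85 tall; loose bystander. Origin under its centre.

How it is judged (in metres and radians):
On the way, in this order (a step that is already met when the one before it is completed fails the run):
1. the tall carton lies flat in the tray and the pointer is lined up with the long mark, in either order, with the lever not yet pushed over (x of tall_carton_centre in the frame of tray between -0.016 and 0.016 m and y of tall_carton_centre in the frame of tray between -0.016 and 0.016 m and z of tall_carton_centre in the frame of tray between 0.017 and 0.027 m and angle between tall_carton_centre's own z axis and vertical below 0.12 rad and horizontal distance between pointer and long_mark below 0.007 m and value of joint lever below 0.6 rad), for 0.2 s.
2. the lever is pushed all the way over (value of joint lever above 1.05 rad), for 0.2 s.
At the end, for the whole second after the job is handed in: The tall carton rests flat in the tray (centre within 16 mm of the tray's centre each way, 17 to 27 mm above its floor, tilted less than 0.12 rad), the pointer is within 7 mm sideways of the long mark, and the lever stands beyond 1.05 rad of its 1.2 (x of tall_carton_centre in the frame of tray between -0.016 and 0.016 m and y of tall_carton_centre in the frame of tray between -0.016 and 0.016 m and z of tall_carton_centre in the frame of tray between 0.017 and 0.027 m and angle between tall_carton_centre's own z axis and vertical below 0.12 rad and horizontal distance between pointer and long_mark below 0.007 m and value of joint lever above 1.05 rad and linear speed of tall_carton below 0.02 m/s); the robot touches nothing.
It fails at once if another thing on the desk (flat carton, mug, tape, mouse or cup) is moved more than 30 mm (distance of any of flat_carton_centre, mug, tape, mouse, cup from where it was at the start of the episode above 0.03 m).
It also fails if it takes over 64 s, if anything falls off the work surface, if the arm or the gripper's body presses on something with over 40 N, if the wrist force passes 120 N, or if a joint passes its speed limit or range.

## Working session

There is one attempt and no reset: what is moved stays moved. The work goes in short steps, Python scripts to look and compute and a tool call to move; the robot and the scene stay as the last step left them, time stands still between calls to the robot, and variables do not carry over. Pictures are saved under pics/ and viewed, and the job is handed in when it is done.

Besides the shell and the picture viewer there is one more tool, called after "Request:" by a JSON object that holds its "op" and its "data". jog_arm: Moves the arm, as the interface text tells. Its arguments: {"type":"object","properties":{"rows":{"type":"array","items":{"type":"array"}}},"required":["rows"]}

```bash
ls; mkdir -p pics; cat > h.py <<'E'
import numpy as np, cv2
from bench import arm, eyes, nets
from scipy.spatial.transform import Rotation as R
def snap(n,f):
    im=eyes.get_image(n); cv2.imwrite('pics/'+f,im[:,:,::-1]); return im
def ray(cam,uv,m=None):
    m=m or eyes.camera_model(cam); K=np.array(m['K']);k1=m['k1']
    d=np.linalg.solve(K,[uv[0],uv[1],1.])[:2]
    x=d.copy()
    for _ in range(30): x=d/(1+k1*(x@x))
    Rm=R.from_rotvec(np.ravel(m['rvec'])).as_matrix();t=np.ravel(m['tvec'])
    return -Rm.T@t, Rm.T@np.array([x[0],x[1],1.])
def at(cam,uv,z,m=None):
    c,d=ray(cam,uv,m); return c+d*(z-c[2])/d[2]
def proj(cam,P,m=None):
    m=m or eyes.camera_model(cam);K=np.array(m['K'])
    Rm=R.from_rotvec(np.ravel(m['rvec'])).as_matrix()
    p=Rm@np.array(P,float)+np.ravel(m['tvec']); s=p[:2]/p[2]; s=s*(1+m['k1']*(s@s))
    return (K@[s[0],s[1],1])[:2]
E
python3 - <<'E'
from h import *
for n in ['scene','top','wrist']:
    snap(n,n+'0.png'); m=eyes.camera_model(n); print(n,ray(n,(320,240),m))
    
print(arm.read_state())
for n in ['tall_carton_centre','tray','wheel_grip','pointer','long_mark','middle_mark','short_mark','lever_ball','lever_hinge','flat_carton_centre']:
    for c in ['top','scene']:
        print(n,c,[(round(b['position'][0]*640),round(b['position'][1]*480),round(b['conf'],2)) for b in nets.boxes_of(c,n)][:3])
E
```

```text
pics
scene (array([1181.26984675,  532.63345181, 1036.84717872]), array([-0.48412805, -0.41385577, -0.77112628]))
top (array([ 364.051768  ,    8.61941503, 1212.1725193 ]), array([ 0.17779168, -0.00399866, -0.98413116]))
wrist (array([ 145.46486328, -613.04650413,  372.3328135 ]), array([ 0.31852357,  0.11182497, -0.94150607]))
{'clock': 0.15, 'joints': array([-9.46389089e-01,  3.85366473e-01,  6.96802633e-03, -3.12349247e-04,
       -1.19400482e+00, -2.58595102e-01]), 'joint_vel': array([ 7.94349790e-04, -1.79457758e-03,  2.56687043e-03,  1.17692203e-03,
       -5.44498400e-05, -1.41413228e-03]), 'joint_efforts': array([ 1.42841447e-03, -3.92681301e+01,  1.88584185e+01,  4.18855816e+00,
       -3.37837933e-03, -1.15588026e-05]), 'position': array([ 223.419646  , -583.24747878,  230.49795781]), 'ee_rot': array([-1.81831250e-01,  9.83329411e-01,  7.88457686e-04, -2.12067920e-04]), 'contact_force': array([-0.48634091,  0.23819972, -0.13697194]), 'wrist_torque': array([-0.01904603,  0.01230393,  0.03821355]), 'gripper_width': 85.7476995075392}
tall_carton_centre top [(436, 243, 0.97)]
tall_carton_centre scene []
tray top [(273, 266, 0.81)]
tray scene [(374, 268, 0.8), (324, 213, 0.41)]
wheel_grip top [(269, 268, 0.57)]
wheel_grip scene [(372, 266, 0.94), (239, 200, 0.55)]
pointer top [(334, 268, 0.59)]
pointer scene [(322, 215, 0.7), (473, 372, 0.49)]
long_mark top []
long_mark scene [(372, 266, 0.69)]
middle_mark top []
middle_mark scene [(314, 242, 0.62)]
short_mark top [(322, 238, 0.53)]
short_mark scene []
lever_ball top [(184, 283, 0.59)]
lever_ball scene [(444, 269, 0.45)]
lever_hinge top [(271, 271, 0.6)]
lever_hinge scene [(373, 268, 0.69)]
flat_carton_centre top [(462, 306, 0.56), (181, 285, 0.5)]
flat_carton_centre scene [(272, 166, 0.77)]
```

View pics/top0.png

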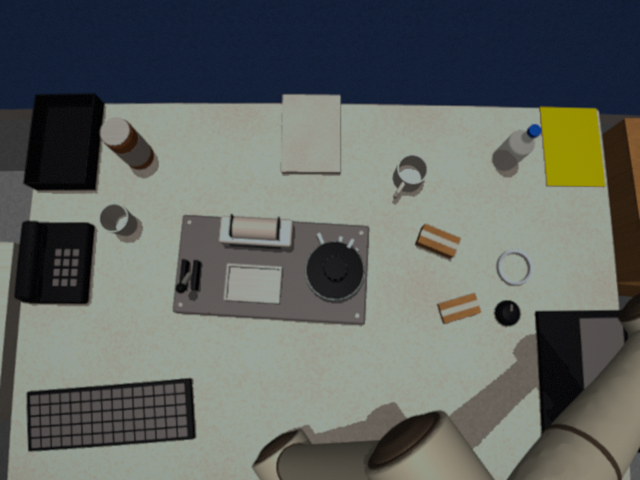

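View pics/scene0.png

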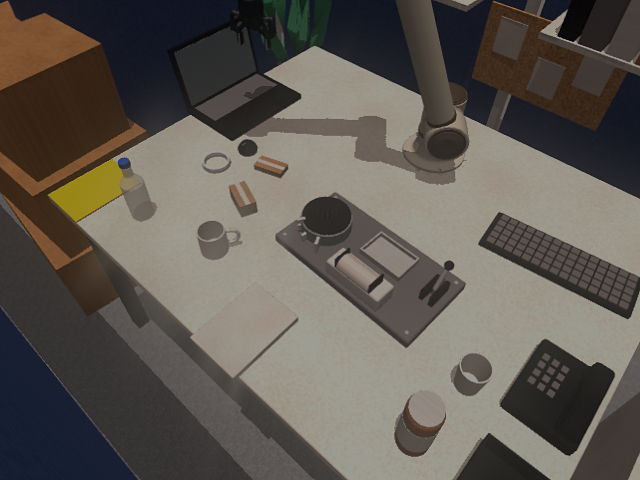

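View pics/wrist0.png

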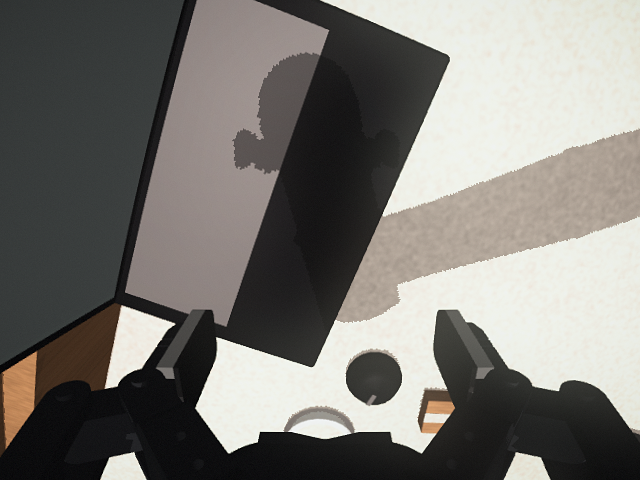

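Overview: the machine is around pixel (272,268) in the top view, with the wheel at (335,268), the tray at (253,284) and the lever at (185,275). The tall carton is at (438,241) and the flat one at (460,307). I'll zoom in next.

```bash
python3 - <<'E'
import cv2
a=cv2.imread('pics/top0.png')
cv2.imwrite('pics/top0a.png',cv2.resize(a[205:330,165:375],(0,0),fx=3.8,fy=3.8,interpolation=cv2.INTER_CUBIC))
cv2.imwrite('pics/top0b.png',cv2.resize(a[215:335,380:540],(0,0),fx=5,fy=5,interpolation=cv2.INTER_CUBIC))
a=cv2.imread('pics/scene0.png')
cv2.imwrite('pics/sc0a.png',cv2.resize(a[185:345,270:470],(0,0),fx=3.7,fy=3.7,interpolation=cv2.INTER_CUBIC))
E
```

```text
(no output)
```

View pics/top0a.png

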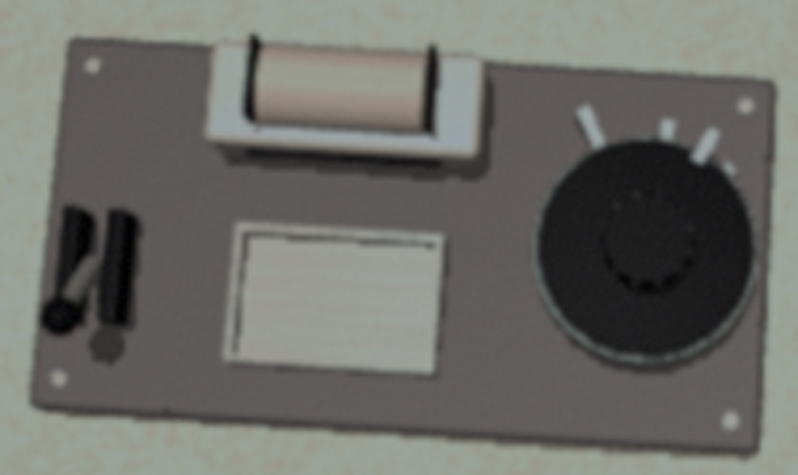

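View pics/top0b.png

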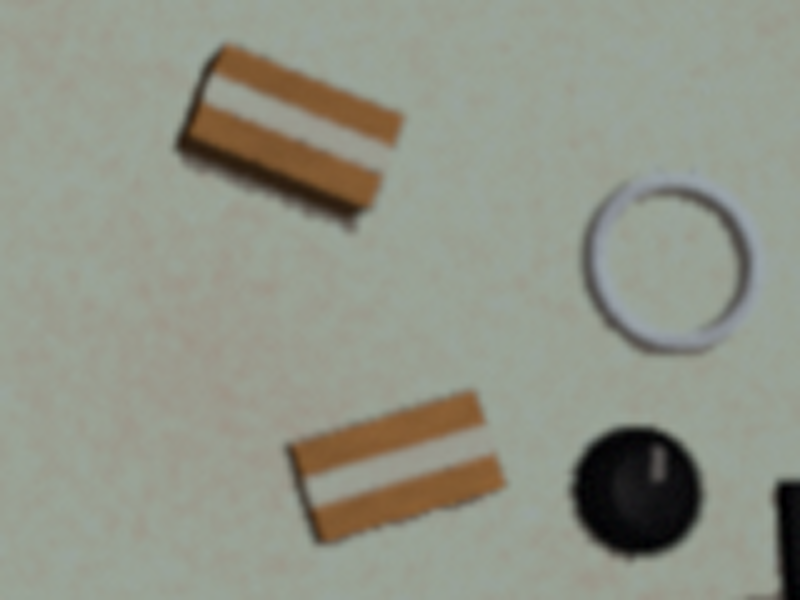

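View pics/sc0a.png

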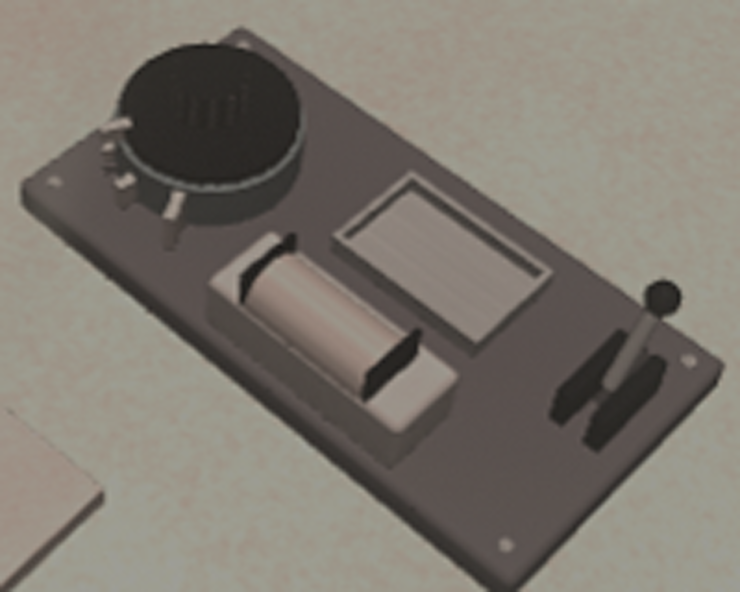

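```bash
python3 - <<'E'
from h import *
m=eyes.camera_model('top');ms=eyes.camera_model('scene')
f=lambda p:(165+(p[0]+.5)/3.8-.5,205+(p[1]+.5)/3.8-.5)
g=lambda p:(380+(p[0]+.5)/5-.5,215+(p[1]+.5)/5-.5)
s=lambda p:(270+(p[0]+.5)/3.7-.5,185+(p[1]+.5)/3.7-.5)
P=np.array([at('top',f(p),30.5,m)[:2] for p in [(92,65),(746,105),(730,420),(58,378)]]);print('screws',P.round(1),P.mean(0),[np.linalg.norm(P[i]-P[i-1]).round(1) for i in range(4)])
y=(P[0]-P[1]+P[3]-P[2]);print('yaw',np.arctan2(-y[0],y[1]))
yaw=np.arctan2(-y[0],y[1]);ex=np.array([np.cos(yaw),np.sin(yaw)]);ey=np.array([-ex[1],ex[0]])
S=np.array([at('scene',s(p),30.5,ms)[:2] for p in [(507,545),(54,181),(242,44),(688,361)]]);print('scene screws',S.round(1),S.mean(0))
C=P.mean(0)
loc=lambda q:np.array([(q[:2]-C)@ex,(q[:2]-C)@ey]).round(1)
T=np.array([at('top',f(p),48,m)[:2] for p in [(238,222),(446,233),(435,376),(224,362)]]);print('tray outer',T.mean(0),loc(T.mean(0)),[np.linalg.norm(T[i]-T[i-1]).round(1) for i in range(4)])
T=np.array([at('scene',s(p),48,ms)[:2] for p in [(411,172),(552,271),(474,354),(333,236)]]);print('tray scene',T.mean(0),loc(T.mean(0)))
ts=[np.array(at('top',f(p),20 if 0 else 0,m)) for p in []]
for z in (70,80,90):print('flange',z,at('top',f((647,248)),z,m)[:2], at('scene',s((209,114)),z,ms)[:2])
c1,d1=ray('top',f((61,316)),m);c2,d2=ray('scene',s((662,298)),ms)
A=np.c_[d1,-d2];q=np.linalg.lstsq(A,c2-c1,rcond=None)[0];print('ball',c1+d1*q[0],c2+d2*q[1],loc(c1+d1*q[0]))
B=np.array([at('top',g(p),45,m)[:2] for p in [(225,43),(405,117),(365,210),(190,138)]]);print('tall',B.round(1),B.mean(0),[np.linalg.norm(B[i]-B[i-1]).round(1) for i in range(4)])
v=B[0]-B[1]+B[3]-B[2];print('carton yaw (y axis)',np.arctan2(-v[0],v[1]))
for n,p in [('tip long',(583,107)),('mid',(667,121)),('ptr',(714,131)),('short',(732,168))]:
  for z in(50,64,75,85): print(n,z,at('top',f(p),z,m)[:2].round(1),end=' ')
  print()
E
```

```text
screws [[620.8 324.7]
 [597.3 -95.8]
 [397.3 -84.2]
 [420.5 336. ]] [508.98568636 120.18913057] [np.float64(200.6), np.float64(421.1), np.float64(200.4), np.float64(420.8)]
yaw -0.05557017221913119
scene screws [[621.  325.5]
 [597.9 -94.3]
 [397.5 -83.9]
 [422.7 336.1]] [509.77101597 120.83718822]
tray outer [470.53727063 161.02328761] [-40.7  38.6] [np.float64(87.2), np.float64(130.0), np.float64(88.8), np.float64(130.4)]
tray scene [475.31214116 164.56523108] [-36.1  42.4]
flange 70 [500.13725013 -30.96962198] [498.95929793 -31.04680096]
flange 80 [498.94578842 -30.62301027] [506.0163651  -25.21671462]
flange 90 [497.75432672 -30.27639856] [513.07343228 -19.38662829]
ball [452.79508122 313.54818906 111.81358625] [452.74374027 313.63493475 111.83348438] [-66.8 189.9]
tall [[ 618.  -249.5]
 [ 582.1 -336.4]
 [ 536.5 -314.9]
 [ 571.1 -231. ]] [ 576.90337504 -282.97109257] [np.float64(50.4), np.float64(94.0), np.float64(50.4), np.float64(90.7)]
carton yaw (y axis) -0.39148175456443385
tip long 50 [591.5   8.7] tip long 64 [588.8   8.7] tip long 75 [586.6   8.7] tip long 85 [584.6   8.6] 
mid 50 [582.9 -44.2] mid 64 [580.2 -43.6] mid 75 [578.2 -43.1] mid 85 [576.3 -42.6] 
ptr 50 [576.7 -73.8] ptr 64 [574.1 -72.8] ptr 75 [572.1 -72. ] ptr 85 [570.3 -71.3] 
short 50 [553.2 -84.9] short 64 [550.9 -83.8] short 75 [549.1 -82.9] short 85 [547.5 -82.1]
```

```bash
cat >> h.py <<'E'
def plan(pos,yang,n,jaw,step=None):
    """tool down, tool y at world angle yang (deg) ; prints rows"""
    s=arm.read_state(); p=np.array(s['position']);r=R.from_quat(s['ee_rot'])
    a=np.radians(yang); yv=np.array([np.cos(a),np.sin(a),0]);zv=np.array([0,0,-1.]);xv=np.cross(yv,zv)
    rt=R.from_matrix(np.c_[xv,yv,zv]); rv=(r.inv()*rt).as_rotvec()/n
    d=(np.array(pos,float)-p)/n; rows=[]
    for i in range(n):
        rows.append([list((r.inv().apply(d)/10).round(2)),list(np.degrees(rv).round(1)),jaw]); r=r*R.from_rotvec(rv)
    print('cur',p.round(1),'yang',np.degrees(np.arctan2(*s['ee_rot'][[0,1]][::-1]))*2-90,'t',s['clock'])
    print(str([[[float(x) for x in a],[float(x) for x in b],c] for a,b,c in rows]))
E
python3 - <<'E'
from h import *
plan([577,-283,160],157.6,10,8.5)
E
```

```text
cur [ 223.6 -583.6  231.3] yang 110.9601967291149 t 1.15
[[[-4.38, 1.54, 0.71], [0.0, 0.0, -4.7], 8.5], [[-4.49, 1.18, 0.71], [0.0, 0.0, -4.7], 8.5], [[-4.57, 0.81, 0.71], [0.0, 0.0, -4.7], 8.5], [[-4.62, 0.44, 0.71], [0.0, 0.0, -4.7], 8.5], [[-4.64, 0.06, 0.71], [0.0, 0.0, -4.7], 8.5], [[-4.63, -0.32, 0.71], [0.0, 0.0, -4.7], 8.5], [[-4.59, -0.69, 0.71], [0.0, 0.0, -4.7], 8.5], [[-4.52, -1.06, 0.71], [0.0, 0.0, -4.7], 8.5], [[-4.42, -1.43, 0.71], [0.0, 0.0, -4.7], 8.5], [[-4.28, -1.78, 0.71], [0.0, 0.0, -4.7], 8.5]]
```

Request:
{"op": "jog_arm", "data": {"rows": [[[-4.38,1.54,0.71],[0,0,-4.7],8.5],[[-4.49,1.18,0.71],[0,0,-4.7],8.5],[[-4.57,0.81,0.71],[0,0,-4.7],8.5],[[-4.62,0.44,0.71],[0,0,-4.7],8.5],[[-4.64,0.06,0.71],[0,0,-4.7],8.5],[[-4.63,-0.32,0.71],[0,0,-4.7],8.5],[[-4.59,-0.69,0.71],[0,0,-4.7],8.5],[[-4.52,-1.06,0.71],[0,0,-4.7],8.5],[[-4.42,-1.43,0.71],[0,0,-4.7],8.5],[[-4.28,-1.78,0.71],[0,0,-4.7],8.5]]}}

```text
clock: 2.4
position: [577.5, -281.0, 160.3]
ee_rot: [-0.56, 0.828, -0.0, 0.0]
contact_force: [-0.4, -0.6, 0.6]
gripper_width: 85.0
```

Request:
{"op": "jog_arm", "data": {"rows": [[[0,0,0],[0,0,0],8.5],[[0,0,0],[0,0,0],8.5]]}}

```text
clock: 2.65
position: [576.2, -282.1, 160.2]
ee_rot: [-0.559, 0.829, 0.0, -0.0]
contact_force: [0.7, -0.0, 0.2]
gripper_width: 85.1
```

```bash
python3 - <<'E'
from h import *
m=eyes.camera_model('wrist');snap('wrist','w1.png');snap('top','t1.png')
s=arm.read_state();print(s['joints'].round(3))
c=np.array([577,-283,45.]);a=-.3915
for sx,sy in[(1,1),(1,-1),(-1,-1),(-1,1)]:
    o=np.array([np.cos(a)*sx*25-np.sin(a)*sy*47.5,np.sin(a)*sx*25+np.cos(a)*sy*47.5,0])
    print(proj('wrist',c+o,m).round(1))
plan([577,-283,100],157.6,2,8.5)
E
```

```text
[-0.205  0.466 -0.047  0.    -1.058 -0.181]
[287.8 288. ]
[284.4 157.7]
[360.5 158.2]
[355.8 288.4]
cur [ 575.8 -282.8  160.6] yang 157.88165455279835 t 2.75
[[[-0.01, -0.06, 3.03], [-0.0, -0.0, 0.1], 8.5], [[-0.01, -0.06, 3.03], [-0.0, -0.0, 0.1], 8.5]]
```

View pics/w1.png

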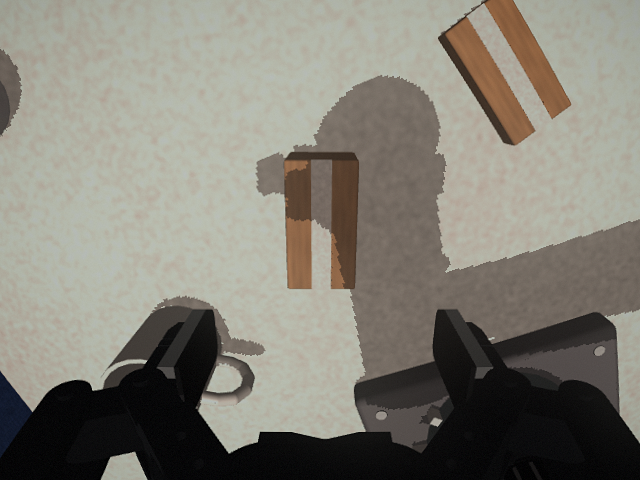

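The carton's top corners in the wrist view are at (286,160), (358,160), (355,288) and (288,289). These match the projected estimate within 2 px, so I'm descending to grasp.

Request:
{"op": "jog_arm", "data": {"rows": [[[0,-0.1,4.5],[0,0,0.2],7.2],[[0,0,4.0],[0,0,0],7.2],[[0,0,3.5],[0,0,0],7.2],[[0,0,2.5],[0,0,0],7.2],[[0,0,0],[0,0,0],7.2],[[0,0,0],[0,0,0],4.0],[[0,0,0],[0,0,0],4.0],[[0,0,0],[0,0,0],4.0],[[0,0,0],[0,0,0],4.0]]}}

```text
clock: 3.88
position: [578.5, -283.0, 17.4]
ee_rot: [-0.558, 0.83, -0.001, 0.001]
contact_force: [-0.1, 0.2, 6.1]
gripper_width: 49.1
```

Request:
{"op": "jog_arm", "data": {"rows": [[[0,0,0],[0,0,0],4.0],[[0,0,0],[0,0,0],4.0],[[0,0,-1],[0,0,0],4.0],[[0,0,-4],[0,0,0],4.0],[[0,0,-5.5],[0,0,0],4.0],[[0,0,-5],[0,0,0],4.0]]}}

```text
clock: 4.62
position: [576.9, -282.1, 172.0]
ee_rot: [-0.557, 0.83, 0.0, -0.0]
contact_force: [0.5, 0.3, -1.9]
gripper_width: 48.7
```

```bash
python3 - <<'E'
from h import *
snap('wrist','w2.png')
plan([471,161,170],176.8,10,4.0)
E
```

```text
cur [ 580.6 -284.   180.6] yang 157.86002621709108 t 4.675
[[[-3.71, 2.69, 0.07], [-0.1, -0.0, -1.9], 4.0], [[-3.8, 2.57, 0.07], [-0.1, -0.0, -1.9], 4.0], [[-3.88, 2.44, 0.08], [-0.1, -0.0, -1.9], 4.0], [[-3.96, 2.31, 0.08], [-0.1, -0.0, -1.9], 4.0], [[-4.03, 2.18, 0.08], [-0.1, -0.0, -1.9], 4.0], [[-4.1, 2.05, 0.09], [-0.1, -0.0, -1.9], 4.0], [[-4.17, 1.91, 0.09], [-0.1, -0.0, -1.9], 4.0], [[-4.23, 1.77, 0.1], [-0.1, -0.0, -1.9], 4.0], [[-4.28, 1.63, 0.1], [-0.1, -0.0, -1.9], 4.0], [[-4.33, 1.49, 0.1], [-0.1, -0.0, -1.9], 4.0]]
```

View pics/w2.png

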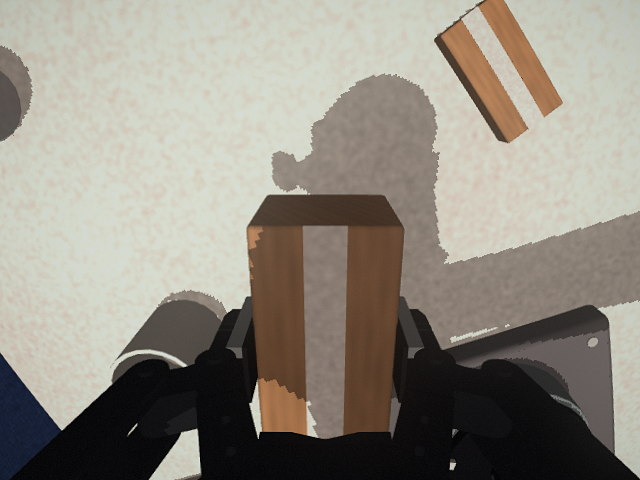

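The carton is held, square between the pads at columns 250–400. Moving over the tray.

Request:
{"op": "jog_arm", "data": {"rows": [[[-3.71,2.69,0.05],[0,0,-1.9],4.0],[[-3.8,2.57,0.05],[0,0,-1.9],4.0],[[-3.88,2.44,0.05],[0,0,-1.9],4.0],[[-3.96,2.31,0.05],[0,0,-1.9],4.0],[[-4.03,2.18,0.05],[0,0,-1.9],4.0],[[-4.1,2.05,0.05],[0,0,-1.9],4.0],[[-4.17,1.91,0.05],[0,0,-1.9],4.0],[[-4.23,1.77,0.05],[0,0,-1.9],4.0],[[-4.28,1.63,0.05],[0,0,-1.9],4.0],[[-4.33,1.49,0.05],[0,0,-1.9],4.0]]}}

```text
clock: 5.92
position: [467.2, 164.0, 165.3]
ee_rot: [-0.687, 0.726, 0.0, -0.0]
contact_force: [1.3, 0.4, -1.1]
gripper_width: 49.0
```

Request:
{"op": "jog_arm", "data": {"rows": [[[0,0,0],[0,0,0],4.0],[[0,0,0],[0,0,0],4.0],[[0,0,0],[0,0,0],4.0]]}}

```text
clock: 6.3
position: [468.2, 161.8, 165.2]
ee_rot: [-0.686, 0.727, 0.0, -0.0]
contact_force: [0.9, -0.1, -1.4]
gripper_width: 48.9
```

```bash
python3 - <<'E'
from h import *
m=eyes.camera_model('wrist');snap('wrist','w3.png')
C=np.array([509.3,120.4]);a=-.0556;ex=np.array([np.cos(a),np.sin(a)]);ey=np.array([-ex[1],ex[0]])
for n,x,y,z in [('tray+x+y',471+0,161,48)]:
  for sx,sy in[(1,1),(1,-1),(-1,-1),(-1,1)]:
    print(sx,sy,proj('wrist',[*(np.array([x,y])+43*sx*ex+65*sy*ey),z],m).round(1))
plan([471,161,90],176.8,2,4.0)
E
```

```text
1 1 [263.6 307.6]
1 -1 [253.  130.6]
-1 -1 [385.2 130.2]
-1 1 [377.2 307.3]
cur [468.3 161.7 165.2] yang 176.65789928521838 t 6.35
[[[0.03, -0.14, 3.76], [0.0, -0.0, -0.1], 4.0], [[0.03, -0.14, 3.76], [0.0, -0.0, -0.1], 4.0]]
```

View pics/w3.png

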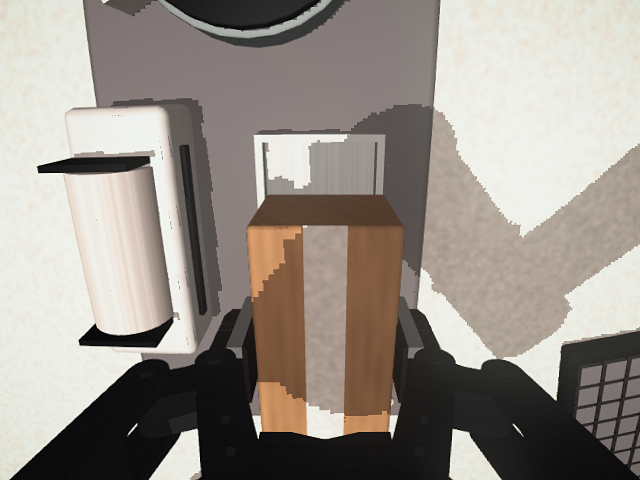

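Request:
{"op": "jog_arm", "data": {"rows": [[[0.05,-0.3,3],[0,0,-0.1],4.0],[[0,0,3],[0,0,0],4.0],[[0,0,2],[0,0,0],4.0],[[0,0,1.5],[0,0,0],4.0],[[0,0,1],[0,0,0],4.0],[[0,0,0.6],[0,0,0],4.0],[[0,0,0],[0,0,0],4.0],[[0,0,0],[0,0,0],4.0]]}}

```text
clock: 7.35
position: [471.6, 162.3, 54.8]
ee_rot: [-0.687, 0.726, -0.0, 0.001]
contact_force: [-0.3, -0.5, -2.3]
gripper_width: 49.0
```

```bash
python3 - <<'E'
from h import *
m=eyes.camera_model('wrist');snap('wrist','w4.png');snap('scene','s4.png')
plan([471.5,162.5,52],176.8,1,4.0)
E
```

```text
cur [471.5 162.3  54.8] yang 176.86555054413435 t 7.45
[[[-0.02, 0.0, 0.28], [-0.1, 0.0, 0.1], 4.0]]
```

View pics/w4.png

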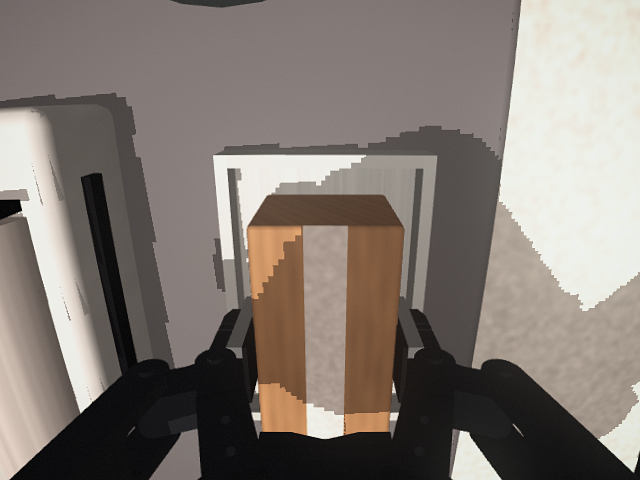

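The carton is centred between the tray walls (x 215–437 against carton 248–404). Lowering the last few mm and releasing.

Request:
{"op": "jog_arm", "data": {"rows": [[[0,0,0.2],[0,0,0],4.0],[[0,0,0.15],[0,0,0],4.0],[[0,0,0],[0,0,0],4.0],[[0,0,0],[0,0,0],6.6],[[0,0,0],[0,0,0],6.6],[[0,0,0],[0,0,0],6.6],[[0,0,-2],[0,0,0],6.6],[[0,0,-4],[0,0,0],6.6],[[0,0,-5],[0,0,0],6.6],[[0,0,-2],[0,0,0],7.5]]}}

```text
clock: 8.7
position: [472.5, 162.8, 183.8]
ee_rot: [-0.688, 0.726, -0.001, 0.003]
contact_force: [0.6, -0.1, -0.5]
gripper_width: 75.0
```

```bash
python3 - <<'E'
from h import *
m=eyes.camera_model('wrist');snap('wrist','w5.png')
plan([499.5,-31,180],176.8,5,8.5)
E
```

```text
cur [473.3 163.2 185.4] yang 176.90770799560528 t 8.75
[[[3.85, -0.73, 0.1], [-0.1, 0.0, 0.0], 8.5], [[3.85, -0.73, 0.1], [-0.1, 0.0, 0.0], 8.5], [[3.85, -0.74, 0.1], [-0.1, 0.0, 0.0], 8.5], [[3.85, -0.74, 0.1], [-0.1, 0.0, 0.0], 8.5], [[3.85, -0.74, 0.11], [-0.1, 0.0, 0.0], 8.5]]
```

View pics/w5.png

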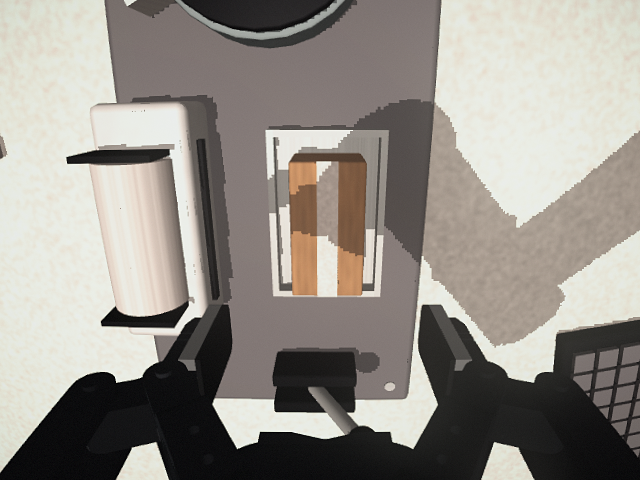

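The carton sits flat inside the tray: carton 288–367 × 155–296 against tray 267–388 × 130–297. Next, the wheel.

Request:
{"op": "jog_arm", "data": {"rows": [[[3.85,-0.73,0.1],[0,0,0],8.5],[[3.85,-0.73,0.1],[0,0,0],8.5],[[3.85,-0.73,0.1],[0,0,0],8.5],[[3.85,-0.73,0.1],[0,0,0],8.5],[[3.85,-0.73,0.1],[0,0,0],8.5],[[0,0,0],[0,0,0],8.5],[[0,0,0],[0,0,0],8.5]]}}

```text
clock: 9.62
position: [496.9, -32.1, 175.2]
ee_rot: [-0.687, 0.726, 0.0, -0.0]
contact_force: [0.0, 0.8, 0.7]
gripper_width: 85.1
```

```bash
python3 - <<'E'
from h import *
m=eyes.camera_model('wrist');snap('wrist','w6.png');import pickle;pickle.dump(m,open('m6.pkl','wb'))
print(arm.read_state()['joints'].round(2),ray('wrist',(320,240),m))
for z in (76,94,111): print(proj('wrist',[499.5,-31,z],m).round(1))
E
```

```text
[ 0.26  0.22 -0.38 -0.   -0.97 -0.32] (array([ 492.20967404, -115.12323724,  317.04345234]), array([ 0.02850178,  0.33787504, -0.94096965]))
[319.8 236.5]
[319.5 246.2]
[319.2 256.7]
```

View pics/w6.png

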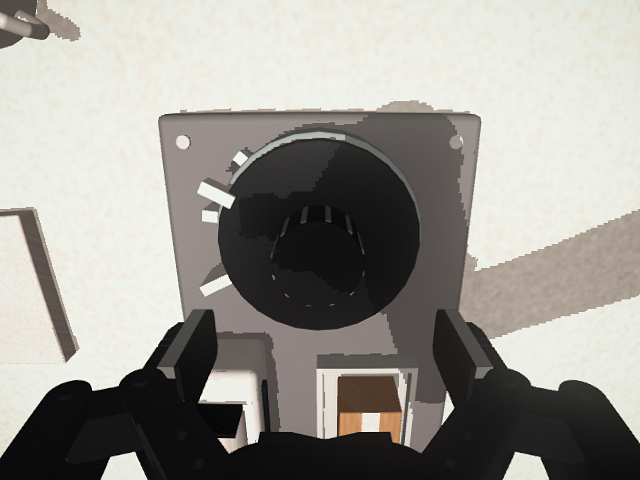

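```bash
python3 - <<'E'
from h import *
import pickle
m=pickle.load(open('m6.pkl','rb'))
from scipy.optimize import least_squares
# flange top edge & grip top widths
for z in (70,76,80): print('fl',z,at('wrist',(218,236),z,m).round(1),at('wrist',(420,236),z,m).round(1),at('wrist',(319,330),z,m).round(1))
for z in (105,111,115): print('gr',z,at('wrist',(271,258),z,m).round(1),at('wrist',(365,258),z,m).round(1),at('wrist',(318,305),z,m).round(1))
A=np.array([499.5,-31])
for n,uv,zs in[('ptr tip',(201,187),(66,70)),('long tip',(202,291),(64,)),('mid tip',(202,216),(52,)),('short',(236,155),(42,))]:
  for z in zs:
    p=at('wrist',uv,z,m)[:2]-A;print(n,z,np.hypot(*p).round(1),np.degrees(np.arctan2(p[1],p[0])).round(1))
plan([499.5,-31,100],176.8,2,8.5)
E
python3 -c "
import cv2
a=cv2.imread('pics/w6.png');cv2.imwrite('pics/w6z.png',cv2.resize(a[120:340,180:430],(0,0),fx=2.7,fy=2.7,interpolation=cv2.INTER_CUBIC))"
```

```text
fl 70 [568.5 -33.1  70. ] [432.  -25.5  70. ] [504.6  44.   70. ]
fl 76 [566.6 -35.1  76. ] [433.4 -27.6  76. ] [504.3  40.2  76. ]
fl 80 [565.4 -36.5  80. ] [434.4 -29.1  80. ] [504.1  37.6  80. ]
gr 105 [528.2 -29.3 105. ] [472.8 -26.2 105. ] [502.4   3.5 105. ]
gr 111 [527.2 -31.8 111. ] [473.3 -28.7 111. ] [5.021e+02 2.000e-01 1.110e+02]
gr 115 [526.5 -33.4 115. ] [473.7 -30.4 115. ] [501.9  -2.1 115. ]
ptr tip 66 84.5 -24.9
ptr tip 70 83.6 -25.7
long tip 64 98.2 25.0
mid tip 52 84.7 -8.0
short 42 76.8 -42.8
cur [496.9 -31.7 175.4] yang 176.88604602874432 t 9.675
[[[-0.04, -0.13, 3.77], [0.0, -0.0, 0.0], 8.5], [[-0.04, -0.13, 3.77], [0.0, -0.0, 0.0], 8.5]]
```

View pics/w6z.png

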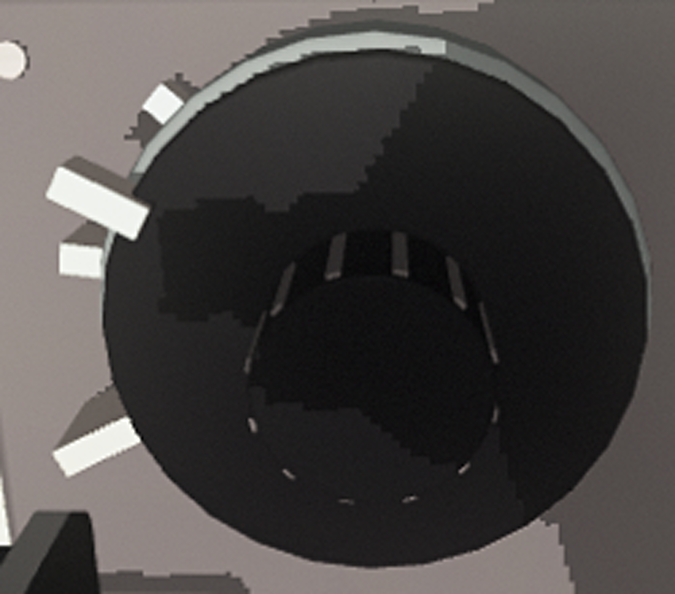

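In w6 the markers are short (240,158), pointer (201,187), middle (202,216) and long (202,291). The needed turn is about +51° CCW about the axis near (500,-29.5), and the flange top is at z≈79. Next: grasp the grip, close and turn.

Request:
{"op": "jog_arm", "data": {"rows": [[[-0.24,-0.3,3],[0,0,0],8.5],[[0,0,3],[0,0,0],8.5],[[0,0,2],[0,0,0],8.5],[[0,0,0.9],[0,0,0],8.5],[[0,0,0],[0,0,0],8.5],[[0,0,0],[0,0,0],8.5]]}}

```text
clock: 10.42
position: [501.0, -29.5, 87.7]
ee_rot: [-0.688, 0.726, -0.001, 0.001]
contact_force: [0.6, 0.2, 0.0]
gripper_width: 85.2
```

Request:
{"op": "jog_arm", "data": {"rows": [[[0,0,0],[0,0,0],4.5],[[0,0,0],[0,0,0],4.5],[[0,0,0],[0,0,0],4.5],[[0,0,0],[0,0,0],4.5],[[0,0,0],[0,0,0],4.5],[[0,0,0],[0,0,0],4.5]]}}

```text
clock: 11.18
position: [501.1, -29.8, 87.9]
ee_rot: [-0.688, 0.726, -0.001, 0.001]
contact_force: [-0.2, 0.2, 6.5]
gripper_width: 50.6
```

Request:
{"op": "jog_arm", "data": {"rows": [[[0,0,0],[0,0,-6.4],4.5],[[0,0,0],[0,0,-6.4],4.5],[[0,0,0],[0,0,-6.4],4.5],[[0,0,0],[0,0,-6.4],4.5],[[0,0,0],[0,0,-6.4],4.5],[[0,0,0],[0,0,-6.4],4.5],[[0,0,0],[0,0,-6.4],4.5],[[0,0,0],[0,0,-6.2],4.5],[[0,0,0],[0,0,0],4.5],[[0,0,0],[0,0,0],4.5]]}}

```text
clock: 12.42
position: [501.8, -29.6, 87.9]
ee_rot: [0.933, -0.36, 0.002, -0.001]
contact_force: [1.0, 0.8, 6.2]
gripper_width: 50.8
```

```bash
python3 - <<'E'
from h import *
import pickle
m=eyes.camera_model('wrist');a=snap('wrist','w7.png');pickle.dump(m,open('m7.pkl','wb'));snap('top','t7.png')
E
```

```text
(no output)
```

View pics/w7.png

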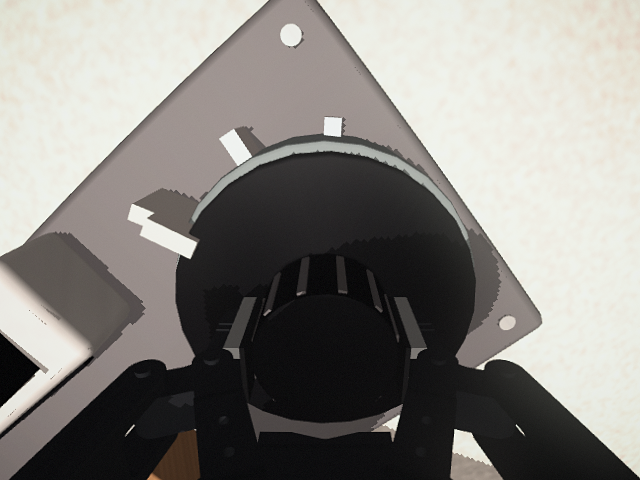

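View pics/t7.png

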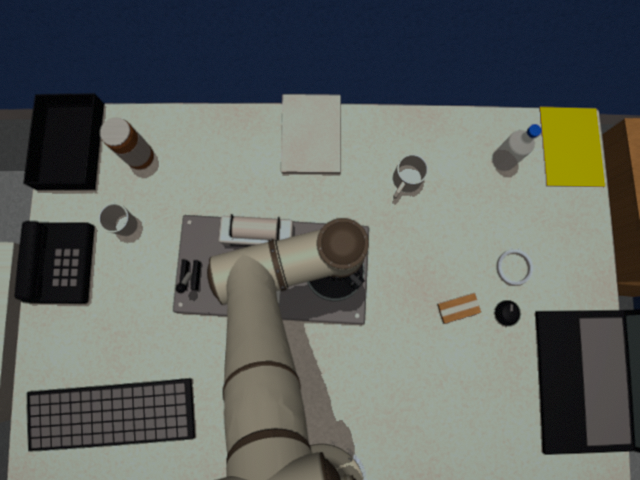

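```bash
python3 -c "
import cv2
a=cv2.imread('pics/w7.png');cv2.imwrite('pics/w7z.png',cv2.resize(a[180:280,110:230],(0,0),fx=6,fy=6,interpolation=cv2.INTER_CUBIC))"
```

```text
(no output)
```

View pics/w7z.png

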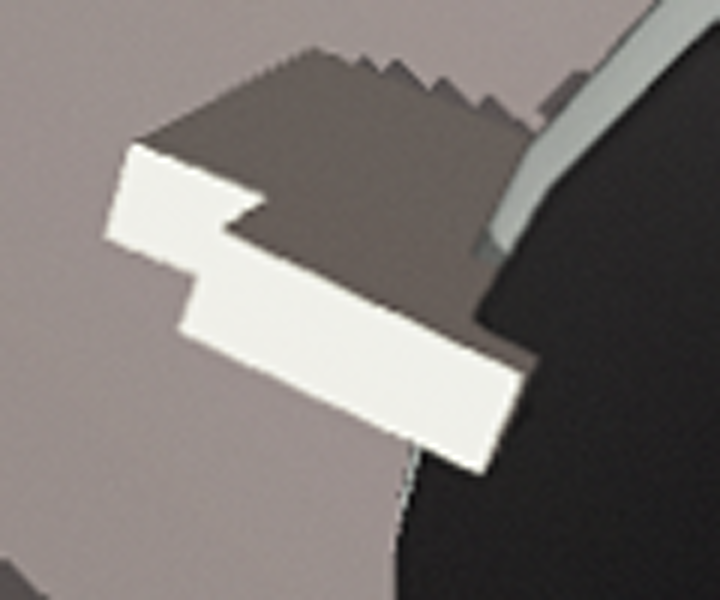

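```bash
python3 - <<'E'
from h import *
import pickle
m=pickle.load(open('m7.pkl','rb'))
f=lambda p:(110+(p[0]+.5)/6-.5,180+(p[1]+.5)/6-.5)
A=np.array([500.5,-29.7])
def pol(p): p=p[:2]-A; return np.hypot(*p).round(1),np.degrees(np.arctan2(p[1],p[0])).round(1)
a,b=[at('wrist',f(p),64,m) for p in [(130,145),(105,238)]];print('rib w',np.linalg.norm(a-b),a.round(1),b.round(1),pol((a+b)/2),((a+b)/2).round(1))
rm=(a+b)/2
for z in (66,70,74,78):
  a,b=[at('wrist',f(p),z,m) for p in [(225,228),(178,330)]];c,d=[at('wrist',f(p),z,m) for p in [(523,373),(484,472)]];v=(a+b-c-d)/2
  print('ptr',z,np.linalg.norm(a-b).round(2),pol((a+b)/2),((a+b)/2).round(1),'tab dir',np.degrees(np.arctan2(v[1],v[0])).round(1),np.linalg.norm(v).round(1))
# flange top silhouette left edge, grip centre with wrist
m6=pickle.load(open('m6.pkl','rb'))
g=lambda p:(180+(p[0]+.5)/2.7-.5,120+(p[1]+.5)/2.7-.5)
a,b,c,d=[at('wrist',g(p),64,m6) for p in [(52,455),(70,477),(124,417),(141,438)]];v=a+b-c-d
print('rib6',((a+b)/2).round(1),pol((a+b)/2),np.degrees(np.arctan2(v[1],v[0])))
for z in (66,70,74,78):
  a,b,c,d=[at('wrist',g(p),z,m6) for p in [(62,167),(47,197),(149,210),(135,241)]];v=a+b-c-d
  print('ptr6',z,np.linalg.norm(a-b).round(1),((a+b)/2).round(1),pol((a+b)/2),np.degrees(np.arctan2(v[1],v[0])))
E
```

```text
rib w 7.91009737657303 [590.2   7.7  64. ] [586.9  14.9  64. ] (np.float64(97.1), np.float64(25.0)) [588.5  11.3  64. ]
ptr 66 9.42 (np.float64(88.7), np.float64(27.1)) [579.5  10.7  66. ] tab dir 20.2 24.8
ptr 70 9.19 (np.float64(87.3), np.float64(25.8)) [579.1   8.3  70. ] tab dir 20.2 24.2
ptr 74 8.96 (np.float64(85.9), np.float64(24.5)) [578.7   6.   74. ] tab dir 20.2 23.6
ptr 78 8.73 (np.float64(84.6), np.float64(23.2)) [578.3   3.6  78. ] tab dir 20.2 23.0
rib6 [588.4  11.6  64. ] (np.float64(97.1), np.float64(25.1)) 26.232534444019695
ptr6 66 8.7 [577.  -66.5  66. ] (np.float64(84.9), np.float64(-25.7)) -31.16022061074593
ptr6 70 8.5 [575.6 -67.3  70. ] (np.float64(84.0), np.float64(-26.6)) -31.16022061074579
ptr6 74 8.4 [574.3 -68.1  74. ] (np.float64(83.1), np.float64(-27.5)) -31.160220610745917
ptr6 78 8.3 [572.9 -68.8  78. ] (np.float64(82.3), np.float64(-28.4)) -31.160220610745917
```

By tab size and radius, the pointer's top face is at z≈80. That puts the pointer at about 22° and the long rib at about 25°, so I'm turning a further 3.5° and then releasing.

Request:
{"op": "jog_arm", "data": {"rows": [[[0,0,0],[0,0,-2],4.5],[[0,0,0],[0,0,-1.5],4.5],[[0,0,0],[0,0,0],4.5],[[0,0,0],[0,0,0],8.5],[[0,0,0],[0,0,0],8.5],[[0,0,0],[0,0,0],8.5],[[0,0,-3],[0,0,0],8.5],[[0,0,-5],[0,0,0],8.5],[[0,0,-3],[0,0,0],8.5],[[0,0,0],[0,0,0],8.5]]}}

```text
clock: 13.78
position: [501.5, -29.7, 199.3]
ee_rot: [0.944, -0.331, 0.002, -0.001]
contact_force: [-0.2, 1.0, -0.5]
gripper_width: 84.8
```

```bash
python3 - <<'E'
from h import *
import pickle
m=eyes.camera_model('wrist');a=snap('wrist','w8.png');pickle.dump(m,open('m8.pkl','wb'))
cv2.imwrite('pics/w8z.png',cv2.resize(a[100:310,150:400,::-1],(0,0),fx=2.8,fy=2.8,interpolation=cv2.INTER_CUBIC))
b=snap('scene','s8.png');cv2.imwrite('pics/s8z.png',cv2.resize(b[185:345,270:470,::-1],(0,0),fx=3.7,fy=3.7,interpolation=cv2.INTER_CUBIC))
E
```

```text
(no output)
```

View pics/w8.png

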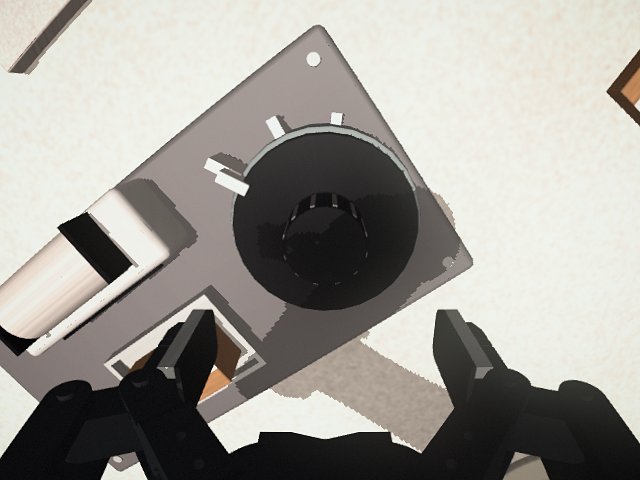

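View pics/s8z.png

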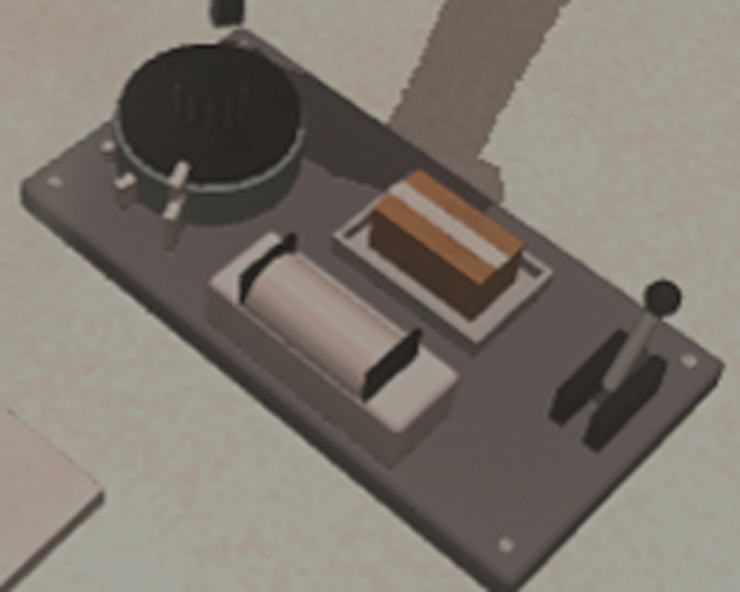

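```bash
python3 - <<'E'
from h import *
s=arm.read_state();c,d=ray('wrist',(320,240));print(c,d,s['position'])
q=s['ee_rot'];ya=np.degrees(2*np.arctan2(q[1],q[0])-np.pi/2)%360;print(ya)
plan(s['position']+np.array([574-c[0],7-c[1],0]),ya,4,8.5)
E
```

```text
[564.64692216 -81.85934275 337.95249631] [-0.25907569  0.22188109 -0.94023632] [499.55478986 -29.92056774 196.19637118]
231.3223727867852
cur [499.6 -29.9 196.2] yang -128.6776272132148 t 13.875
[[[-1.21, -1.88, 0.0], [0.0, 0.0, 0.0], 8.5], [[-1.21, -1.88, 0.0], [0.0, 0.0, 0.0], 8.5], [[-1.21, -1.88, 0.0], [0.0, 0.0, 0.0], 8.5], [[-1.21, -1.88, 0.0], [0.0, 0.0, 0.0], 8.5]]
```

View pics/w8z.png

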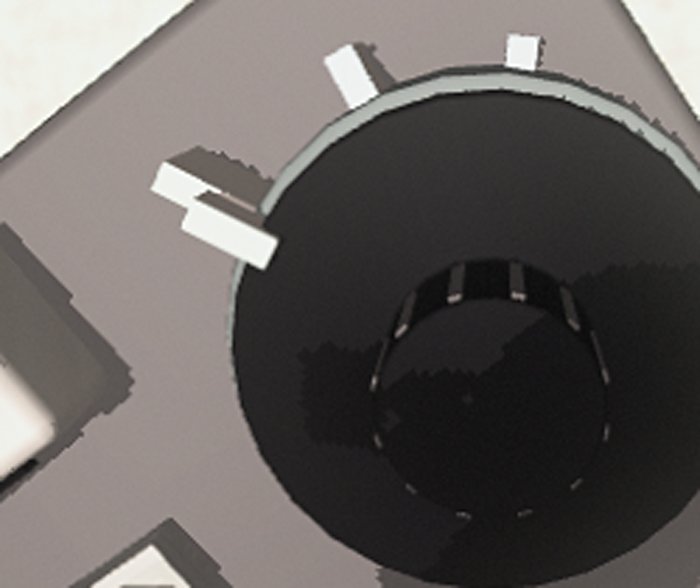

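Request:
{"op": "jog_arm", "data": {"rows": [[[-1.2,-1.9,0],[0,0,0],8.5],[[-1.2,-1.9,0],[0,0,0],8.5],[[-1.2,-1.9,0],[0,0,0],8.5],[[-1.2,-1.9,0],[0,0,0],8.5],[[0,0,0],[0,0,0],8.5],[[0,0,0],[0,0,0],8.5]]}}

```text
clock: 14.62
position: [509.5, 59.0, 195.6]
ee_rot: [0.944, -0.331, -0.001, 0.001]
contact_force: [0.6, 0.7, 0.3]
gripper_width: 85.0
```

```bash
python3 - <<'E'
from h import *
import pickle
m=eyes.camera_model('wrist');a=snap('wrist','w9.png');pickle.dump(m,open('m9.pkl','wb'))
u=proj('wrist',[578,9,70],m);print(u,ray('wrist',u,m))
x,y=int(u[0])-50,max(0,int(u[1])-40);print(x,y)
cv2.imwrite('pics/w9z.png',cv2.resize(a[y:y+80,x:x+100,::-1],(0,0),fx=7,fy=7,interpolation=cv2.INTER_CUBIC))
E
```

```text
[318.46097462  98.77642169] (array([574.81690753,   7.25853712, 337.34821005]), array([ 0.01261837,  0.00690348, -1.05981798]))
268 58
```

View pics/w9.png

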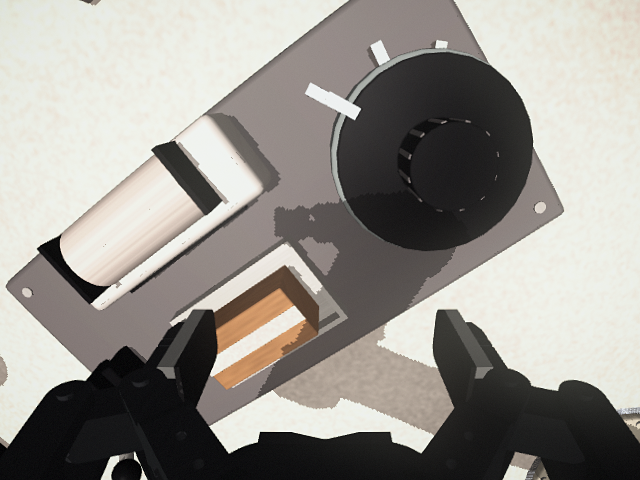

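View pics/w9z.png

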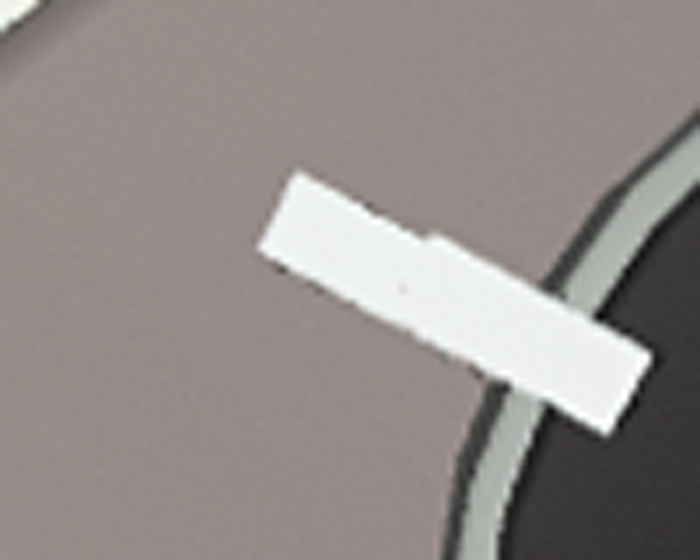

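The overhead view shows the pointer tab (330–362, ~100) collinear with the long rib within about 1 mm, and the carton in the tray. Next, the lever, pushed with closed fingers.

```bash
python3 - <<'E'
from h import *
print(arm.read_state()['joints'].round(2))
plan([418,315.5,196],266.8,8,0)
E
```

```text
[ 0.43  0.23 -0.32 -0.   -1.03  0.46]
cur [509.6  58.8 195.9] yang -128.67270204614775 t 14.675
[[[-2.9, -1.79, -0.0], [0.0, 0.0, -4.4], 0], [[-2.75, -2.01, -0.0], [0.0, 0.0, -4.4], 0], [[-2.59, -2.21, -0.0], [0.0, 0.0, -4.4], 0], [[-2.41, -2.41, -0.0], [0.0, 0.0, -4.4], 0], [[-2.22, -2.59, -0.0], [0.0, 0.0, -4.4], 0], [[-2.01, -2.75, -0.0], [0.0, 0.0, -4.4], 0], [[-1.79, -2.9, -0.0], [0.0, 0.0, -4.4], 0], [[-1.56, -3.03, -0.0], [0.0, 0.0, -4.4], 0]]
```

Request:
{"op": "jog_arm", "data": {"rows": [[[-2.9,-1.79,0],[0,0,-4.4],0],[[-2.75,-2.01,0],[0,0,-4.4],0],[[-2.59,-2.21,0],[0,0,-4.4],0],[[-2.41,-2.41,0],[0,0,-4.4],0],[[-2.22,-2.59,0],[0,0,-4.4],0],[[-2.01,-2.75,0],[0,0,-4.4],0],[[-1.79,-2.9,0],[0,0,-4.4],0],[[-1.56,-3.03,0],[0,0,-4.4],0],[[0,0,0],[0,0,0],0],[[0,0,0],[0,0,0],0]]}}

```text
clock: 15.92
position: [419.0, 315.4, 196.5]
ee_rot: [1.0, -0.031, -0.0, 0.0]
contact_force: [0.3, -0.4, -0.3]
gripper_width: 0.1
```

```bash
python3 - <<'E'
from h import *
m=eyes.camera_model('wrist');a=snap('wrist','w10.png')
print(proj('wrist',[452.8,313.6,112],m))
plan([418,315.5,100],266.8,3,0)
E
```

```text
[324.71283141 188.46905076]
cur [419.1 315.2 196.6] yang -93.53379014894888 t 15.975
[[[-0.04, -0.01, 3.22], [0.0, 0.0, -0.1], 0], [[-0.04, -0.01, 3.22], [0.0, 0.0, -0.1], 0], [[-0.04, -0.01, 3.22], [0.0, 0.0, -0.1], 0]]
```

View pics/w10.png

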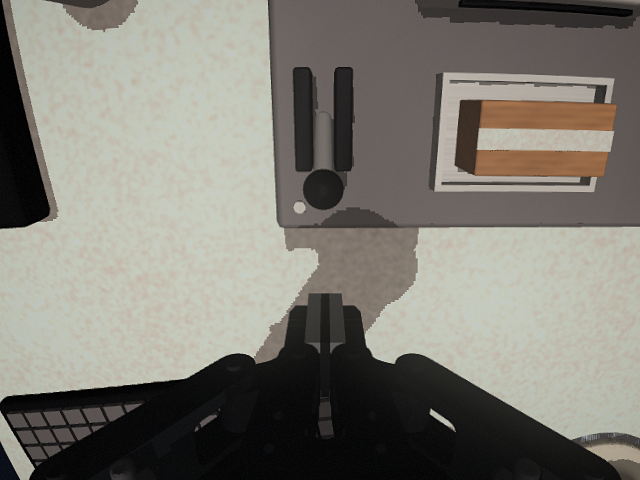

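Request:
{"op": "jog_arm", "data": {"rows": [[[-0.1,0,3.5],[0,0,0],0],[[0,0,3.2],[0,0,0],0],[[0,0,2],[0,0,0],0],[[0,0,1],[0,0,0],0],[[0,0,0],[0,0,0],0]]}}

```text
clock: 16.6
position: [418.2, 315.7, 99.6]
ee_rot: [1.0, -0.031, -0.0, 0.0]
contact_force: [0.6, 0.9, -0.1]
gripper_width: -0.1
```

Request:
{"op": "jog_arm", "data": {"rows": [[[1,0,0],[0,0,0],0],[[1.5,0,0],[0,0,0],0],[[1.5,0,0],[0,0,0],0],[[1.5,0,0],[0,0,0],0],[[1.2,0,0],[0,0,0],0],[[1,0,0],[0,0,0],0],[[0.7,0,0],[0,0,0],0],[[0,0,0],[0,0,0],0],[[0,0,0],[0,0,0],0]]}}

```text
clock: 17.73
position: [502.4, 311.7, 100.2]
ee_rot: [1.0, -0.03, 0.001, -0.0]
contact_force: [-0.4, 0.1, -0.4]
gripper_width: 0.1
```

```bash
python3 - <<'E'
from h import *
a=snap('wrist','w11.png');b=snap('scene','s11.png');cv2.imwrite('pics/s11z.png',cv2.resize(b[225:325,390:470,::-1],(0,0),fx=6,fy=6))
E
```

```text
(no output)
```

View pics/w11.png

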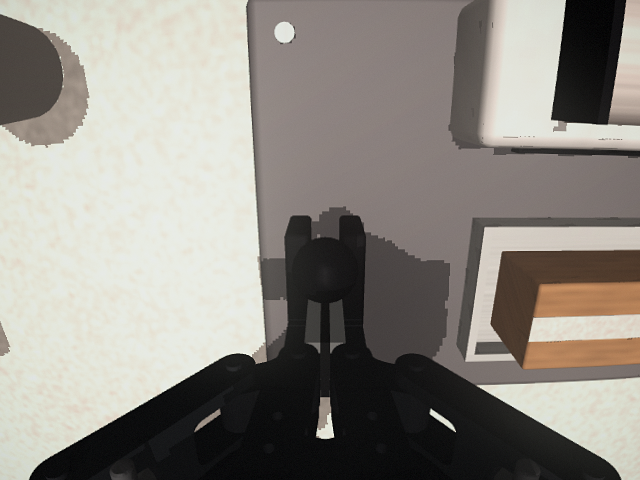

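View pics/s11z.png

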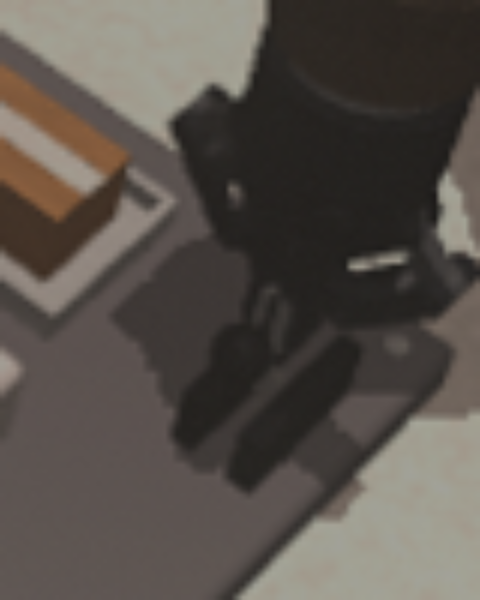

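```bash
python3 - <<'E'
from h import *
for z in (108,113,118): print(at('wrist',(324,270),z).round(1))
print(proj('wrist',[531.7,309.2,112.8]))
E
```

```text
[524.8 310.8 108. ]
[527.1 310.7 113. ]
[529.3 310.5 118. ]
[327.34806336 257.77499823]
```

Request:
{"op": "jog_arm", "data": {"rows": [[[0.4,0,0],[0,0,0],0],[[0.3,0,0],[0,0,0],0],[[0,0,0],[0,0,0],0],[[0,0,0],[0,0,0],0]]}}

```text
clock: 18.32
position: [505.7, 310.9, 99.6]
ee_rot: [1.0, -0.03, -0.003, 0.001]
contact_force: [-9.8, 3.8, 4.9]
gripper_width: -0.2
```

```bash
python3 - <<'E'
from h import *
m=eyes.camera_model('wrist');a=snap('wrist','w12.png')
print(proj('wrist',[531.7,309.2,112.8],m))
E
```

```text
[326.04876325 268.1626402 ]
```

View pics/w12.png

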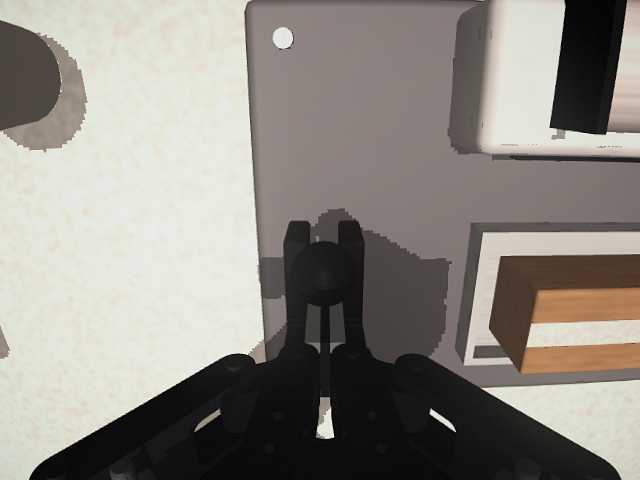

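A 10 N reaction with the arm short of its command means the lever is on its stop. Backing off and checking everything.

Request:
{"op": "jog_arm", "data": {"rows": [[[-1,0,0],[0,0,0],0],[[-3,0,0],[0,0,0],0],[[-3,0,-1],[0,0,0],0],[[0,0,-5],[0,0,0],0],[[0,0,-6],[0,0,0],0],[[-3,0,-3],[0,0,0],0],[[-3,0,0],[0,0,0],0],[[0,0,0],[0,0,0],0],[[0,0,0],[0,0,0],0]]}}

```text
clock: 19.5
position: [379.4, 318.8, 249.8]
ee_rot: [1.0, -0.03, 0.0, -0.0]
contact_force: [0.2, -0.3, -0.4]
gripper_width: 0.2
```

```bash
python3 - <<'E'
from h import *
b=snap('scene','s13.png');cv2.imwrite('pics/s13z.png',cv2.resize(b[185:345,270:470,::-1],(0,0),fx=3.7,fy=3.7,interpolation=cv2.INTER_CUBIC))
b=snap('top','t13.png');print(arm.read_state()['contact_force'])
print('ball expected in scene zoom',(proj('scene',[531.7,309.2,112.8])-[270,185])*3.7)
E
```

```text
[-0.07194096 -0.30796399  0.50509592]
ball expected in scene zoom [587.05338403 367.54314109]
```

View pics/s13z.png

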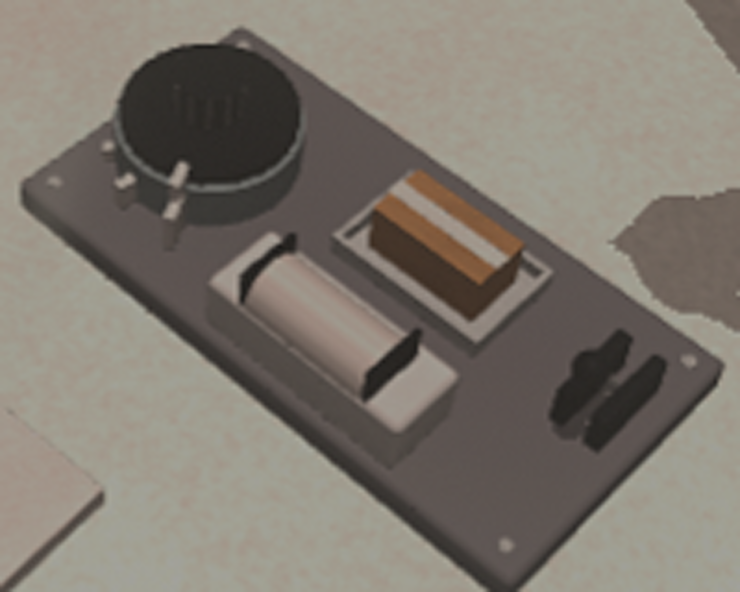

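View pics/t13.png

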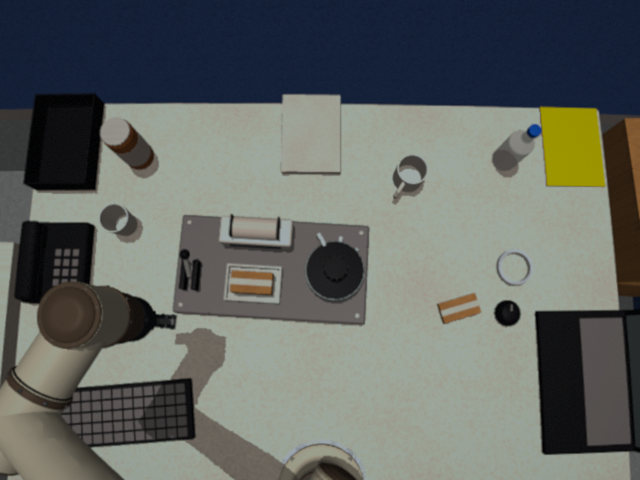

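```bash
python3 - <<'E'
from h import *
b=cv2.imread('pics/t13.png')
cv2.imwrite('pics/t13z.png',cv2.resize(b[240:320,165:295],(0,0),fx=6,fy=6,interpolation=cv2.INTER_CUBIC))
E
```

```text
(no output)
```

View pics/t13z.png

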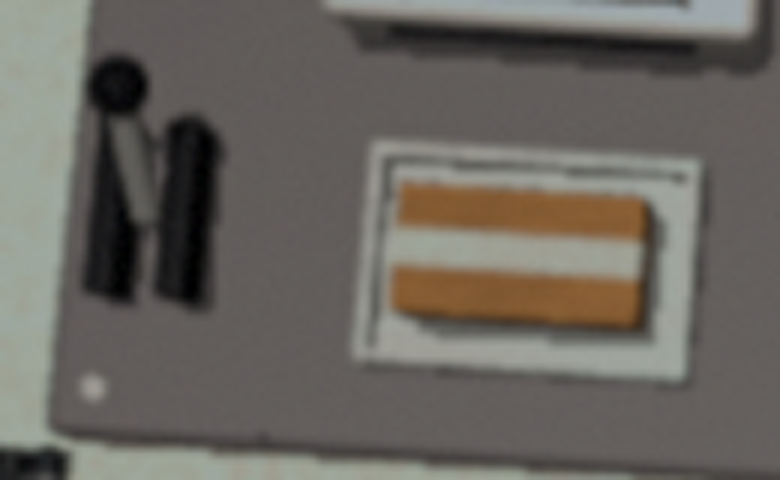

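```bash
python3 - <<'E'
from h import *
m=eyes.camera_model('top');f=lambda p:(165+(p[0]+.5)/6-.5,240+(p[1]+.5)/6-.5)
c=np.mean([at('top',f(p),80,m) for p in [(401,183),(648,197),(640,327),(391,310)]],0)
t=np.mean([at('top',f(p),48,m) for p in [(371,140),(704,160),(690,383),(354,361)]],0)
print(c,t,c-t); 
if np.all(abs((c-t)[:2])<11): arm.job_done()
E
```

```text
[470.08316625 160.84826755  80.        ] [470.61488034 161.29794817  48.        ] [-0.53171408 -0.44968061 32.        ]
the job is handed in; nothing more can be done
```

I've loaded the tall carton in the tray, set the thickness wheel to the long mark and locked the lever. The job was handed in at about 19.6 s of the 64 s allowed; the interface gives no verdict.

- **Carton:** gripped across its 50 mm side and laid flat in the tray. The last top view puts its centre about 1 mm or less from the tray centre, against a 16 mm limit.
- **Wheel:** turned about +54.5° in two steps. The first step left it about 3° short because the pointer sits higher than I had assumed. From straight above, the pointer and the long mark line up within about 1 mm, against a 7 mm limit.
- **Lever:** pushed to its stop, with about 10 N of reaction. The ball then showed within about 1 pixel of its predicted locked position in the scene view.
- **Other things:** the flat carton, mug, tape, mouse and cup look unmoved in the last top view, though I did not measure them. The arm is clear of everything, with no contact force.

Before I moved anything, the cameras disagreed by 2–5 mm on the tray position. The wrist view and the final top view agreed well enough to settle it.

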